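# Clamp a fired tile in the carving jig

### The job

Without gripping or lifting anything, push the tile that lies in the wooden jig along its channel until it sits flush against the stop at the far end. Then push the jig's clamp handle over, away from the tile and down past its dead point, until it snaps into lock and the rubber pad holds the tile there. Leave everything else on the table and on the jig where it is.

Things in the scene. Friction and masses are not known exactly. Their poses are not given: they have to be found in the camera images.
- jig: a wooden jig fixed to the table, its place and turn differing each time; board 215 x 225 x 15 mm, from -140 to 75 mm along its x and -75 to 150 mm along its y. Origin: at table height, straight under the centre of the tile's home place; x points along the channel to the stop (roughly away from the robot), y to the side where the clamp stands, z up
- stop (a point): middle of the stop's near face, at board height: x = 50, y = 0, z = 15 mm in the jig's frame. The stop closes the channel's far end. Two side rails run along the jig's x, from x = -100 to 50 mm, their inner faces at y = -54 and 54 mm; stop and rails are 10 mm high. The channel's near end is open
- tile: the loose square fired-clay tile, 100 x 100 x 12 mm, about 0.25 kg, flat on the board between the rails, 20 to 55 mm short of the stop. Origin: centre of its underside; x along the channel as the jig's x, z up. Flush against the stop its origin is at x = 0 in the jig's frame
- clamp (a joint): angle of the clamp handle, rad. 0: open, handle 85 degrees above the level. It grows as the handle swings in the jig's y-z plane towards +y and down. It starts at 0. A spring resists, up to about 5 N at the grip, and pushes it back open if let go before the dead point at 1.1; beyond that the handle snaps by itself to lock at 1.3, 10 degrees above the level
- grip (a point): a point on the centre line of the handle, a steel lever with a flat black rubber grip, 105 mm from the pivot. The grip is 24 mm wide along the jig's x, 16 mm thick in the direction of the swing (surface 8 mm to either side of this point) and runs from 57 to 132 mm from the pivot
- pivot (a point): the handle's pivot, fixed on the jig at x = 25, y = 86, z = 58 mm in the jig's frame; the pivot's axis lies along the jig's x
- lock_point (a point): where grip comes to lie when the handle is locked: x = 25, y = 189, z = 78 mm in the jig's frame
- pad: the clamp's pad, a black rubber disc 20 mm across, 8 mm thick, on a sprung stem at the end of the steel clamp arm. Open, the arm stands raised on the tile's side of the handle, up to about 110 mm above the table; it comes down as the handle goes over. Origin: centre of the disc's upper face; z along the stem. Locked, it presses on the tile near x = 25, y = 28 mm of the jig's frame
- brush: a wooden-handled paint brush about 130 mm long, lying on the jig's board left of the channel (a bystander); origin on its long axis
- test_pot: a small fired clay pot, 34 mm across, 40 mm high, standing on the jig's board left of the channel (a bystander); origin: centre of its underside
- spare_tile: a second tile of the same kind, 100 x 100 x 12 mm, lying flat on the table itself, left of the jig (a bystander); origin: centre of its underside
- jar: a glass jar with a white lid, 60 mm across, 85 mm high, on the table left of the jig (a bystander); origin: centre of its underside
- bowl: a white bowl, 110 mm across, 50 mm high, on the table right of the jig (a bystander); origin: centre of its underside
- mug: a blue mug, 72 mm across, 85 mm high, on the table right of the jig (a bystander); origin: centre of its underside
- mallet: a hammer about 220 mm long lying on the table at the right (a bystander); origin on its long axis

How it is judged:
By the outcome, as a careful person would: the job done as asked, in the order asked, and still so for the second after the job is handed in, with the robot touching nothing.
It also fails if it takes over 48 s, if anything falls off the work surface, if the arm or the gripper's body presses on something with over 40 N, if the wrist force passes 120 N, or if a joint passes its speed limit or range.

### The arm

A 7-joint arm with a two-finger parallel gripper is mounted at the origin on the work surface. World frame = base frame: x ahead of the robot, y to its left, z up, the work surface at z = 0. Lengths are in m, angles in rad, forces in N, time in s.
With the tool pointing down it reaches from about 0.425 to 0.925 m from the base axis. Payload 6.8 kg.
Tool frame: the origin (TCP) lies on the centre line of the jaws, within the pads' length; the fingertips stand bot.tip_reach ahead of it and the grasp point (between the pads) lies 3 mm ahead of it (bot.tip_reach is the distance from the TCP to the fingertips, in m); z points along the fingers, y is the line along which they close (so a half turn about z gives the same grasp; the last joint's range is limited). The gripper opens to 85 mm and grips with 20 to 120 N. Pads are 22 mm wide; open, the fingers measure 114 mm over their backs; the gripper's body (76 mm by 85 mm) begins 54 mm behind the grasp point. The pads swing forward as they close: fully open they stand 13 mm farther back than shut.
Start: joints at [-1.408, 0.477, 0.022, 1.555, -0.011, 1.109, -0.083], TCP at [0.181, 0.65, 0.253] pointing down, gripper open.
Joint ranges: [-2.96, 2.96], [-0.34, 2.1], [-1.41, 1.46], [0.24, 2.44], [-1.37, 4.51], [0.17, 1.92], [-2.96, 2.96]. Speed limits (rad/s): [2.39, 2.39, 3.14, 3.14, 3.14, 3.14, 3.14].

### API

Orientations are given as a unit quaternion [w, x, y, z].
In Python, from station import bot gives the robot as it stands.
- The arm moves only by the tool jog_arm, never from a script. Its argument "deltas" is a list of rows, each a list of 7 numbers: the shift along the world's x, y, z in m, then the turn, a rotation vector about the world's x, y, z in rad, then the opening, from 0 (shut) to 1 (fully open). In form: [[x, y, z, rx, ry, rz, grip], ...]. A call has 1 to 10 rows; each row shifts and turns the commanded pose from where the row before left it; what a row does not reach is not made up. A row lasts 1/10 s, in which the tool goes at most 50 mm and 8.59 degrees, less where a joint would pass 70% of its speed; a pose out of reach is approached as far as the arm can. A call with a gripper value outside its range is refused whole. The fingers move at their own pace and stop on an object; "newtons" is the grip in N (left out, the last holds). Time passes only in rows, so rows that do not move let the fingers close. It gives the time, the measured TCP pose, the force, the opening and the grip force at its end, in the units of the state.
- bot.get_obs(): the state, without advancing time (a new reading comes with each control period).
- bot.read_camera(name): name is "side" or "top" or "wrist"; returns a dict with "img" (384x512x3 uint8, red, green, blue), "K" (3x3 intrinsics, pixels), "dist_coeffs" ([k1, k2, p1, p2, k3] as OpenCV has them; the pictures are not rectified), "eye" and "attitude" of the camera in the world. Camera axes: x right, y down, z forward; pixel columns grow to the right and rows downward; lengths in m; the calibration is good to about 2 mm. A picture is of the moment at which its call begins. There is no depth.
- bot.hand_in(): hands the job in; it is judged then, once.
The state is a dict: "t": time; "q": joint angles; "joint_vel": joint speeds; "joint_torque": joint torques, N m; "eef_pos": TCP position; "tool_rot": TCP orientation; "contact_force": force on the tool from outside, world axes, zero at the start; "torque": the same for the moment, N m; "gripper_width": opening from 0.0 (shut) to 1.0 (fully open); "grasp_force": force on a finger pad.
Only numpy, scipy, OpenCV 4.12 (cv2) and the standard library are available. Lean on these libraries where they do the work, as an engineer would, in place of code of your own. Each camera call takes 0.05 s, during which the arm holds its last target. There are 200 camera calls.

## Working session

There is one attempt and no reset: what is moved stays moved. The work goes in short steps, Python scripts to look and compute and a tool call to move; the robot and the scene stay as the last step left them, time stands still between calls to the robot, and variables do not carry over. Pictures are saved under pics/ and viewed, at most 10 in all, crops included, and the job is handed in when it is done.

Besides the shell and the picture viewer there is one more tool, called after "Request:" as a command line: name --pt "numbers of a row" for each row, then --argument value for the rest. jog_arm: Moves the arm, as the interface text tells. Its arguments: {"type":"object","properties":{"deltas":{"type":"array"},"newtons":{"type":"number"}},"required":["deltas"]}

```bash
mkdir -p pics; ls
python3 - <<'E'
from station import bot
import cv2
o=bot.get_obs();print(o, bot.tip_reach)
for n in("top","side"):
    c=bot.read_camera(n);cv2.imwrite(f"pics/{n}0.png",cv2.resize(c["img"][:,:,::-1],(768,576)));print(n,{k:v for k,v in c.items() if k!="img"})
E
```

```text
pics
{'t': 0.0, 'q': array([-1.4081282 ,  0.47778766,  0.02234472,  1.55648638, -0.01148118,
        1.10927765, -0.08307387]), 'joint_vel': array([-0.00106473, -0.00039725,  0.00078258,  0.00047734,  0.00047185,
        0.00068004,  0.00115508]), 'joint_torque': array([ 5.04474392e-04, -5.96449149e+01,  1.60835255e+00, -2.81198180e+01,
        1.25821255e-02,  9.51063121e-03,  1.32528578e-05]), 'eef_pos': array([0.18041334, 0.64985875, 0.25231937]), 'tool_rot': array([-4.62336355e-05,  1.34945381e-01,  9.90852616e-01, -9.14195479e-04]), 'contact_force': array([-0.20826779, -0.08299091, -0.02434706]), 'torque': array([-0.0454941 , -0.00468688, -0.0861629 ]), 'grasp_force': 0.0, 'gripper_width': 1.0022035046451276} 0.022
top {'K': array([[356.05255972,   0.        , 254.68980284],
       [  0.        , 356.05255972, 194.64319834],
       [  0.        ,   0.        ,   1.        ]]), 'dist_coeffs': array([0.00758302, 0.        , 0.        , 0.        , 0.        ]), 'eye': array([ 0.42072628, -0.0448837 ,  1.3485847 ]), 'attitude': array([ 0.01898902, -0.70575394,  0.70815148, -0.00850086])}
side {'K': array([[459.28393773,   0.        , 259.14872092],
       [  0.        , 459.28393773, 191.19808465],
       [  0.        ,   0.        ,   1.        ]]), 'dist_coeffs': array([-0.09378245,  0.        ,  0.        ,  0.        ,  0.        ]), 'eye': array([-0.07169958, -0.82184483,  0.93096378]), 'attitude': array([-0.40478855,  0.86285484, -0.27749848,  0.12092286])}
```

View pics/top0.png

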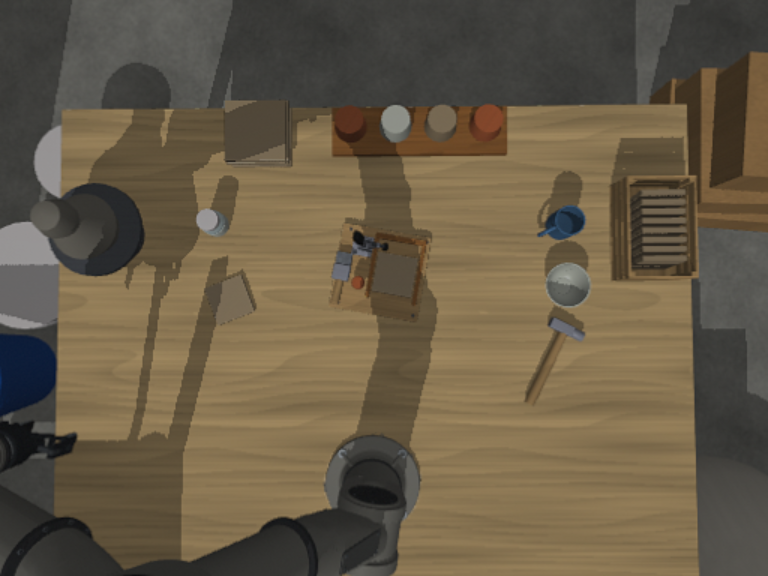

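View pics/side0.png

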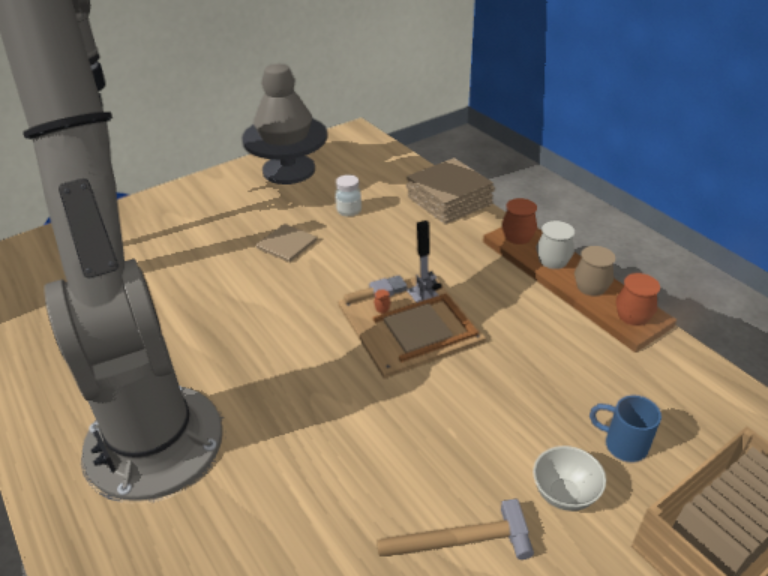

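The top view shows the jig at about (380,270) with the handle at (360,240). The side view shows it at about (415,320), with the handle grip at (423,238). I'll zoom in on both.

Run:
```python
from station import bot
import cv2
for n,(x,y,w,h,s) in {"top":(212,140,84,75,8),"side":(215,135,125,117,5)}.items():
    c=bot.read_camera(n)["img"][y:y+h,x:x+w,::-1];cv2.imwrite(f"pics/{n}1.png",cv2.resize(c,None,fx=s,fy=s,interpolation=cv2.INTER_CUBIC))
```

```text
(no output)
```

View pics/top1.png

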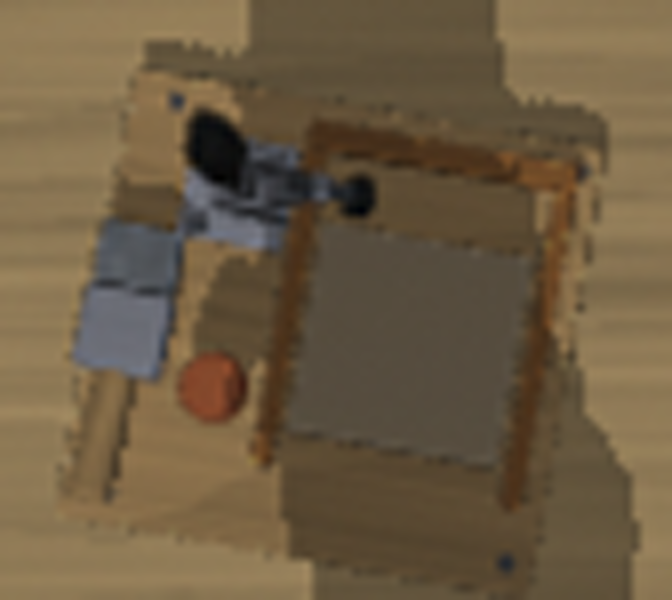

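View pics/side1.png

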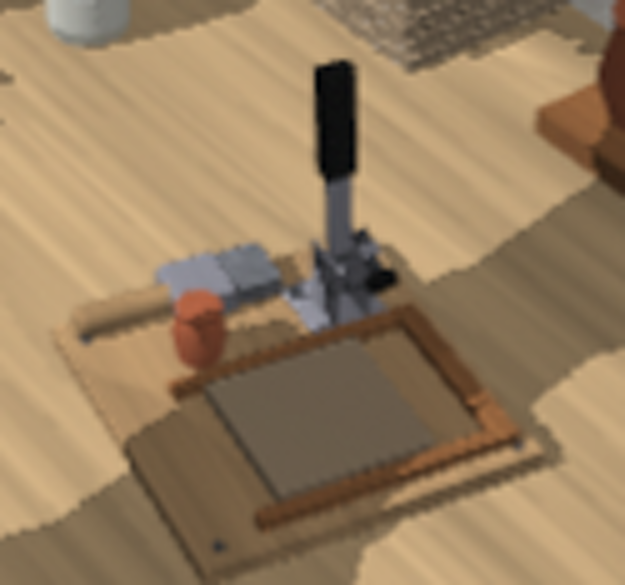

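Top crop: the tile's corners are at (316,222), (536,262), (492,468) and (280,430), and the board's far-left corner is at (140,72). Side crop: the tile's corners are at (205,385), (285,500), (437,440) and (362,345), and the grip top is at (335,63). The tile looks about 30 mm short of the stop. Next I'll fit the jig pose and the tile offset.

```bash
cat > h.py <<'E'
import numpy as np, cv2
from scipy.spatial.transform import Rotation as R
def proj(c,P):
    q=c["attitude"]; r=R.from_quat(np.r_[q[1:],q[0]]).inv()
    return cv2.projectPoints(np.atleast_2d(np.asarray(P,float)),r.as_rotvec(),-r.apply(c["eye"]),c["K"],c["dist_coeffs"])[0][:,0]
def jig(p,P):
    P=np.asarray(P,float)/1000; c,s=np.cos(p[2]),np.sin(p[2])
    return P@np.array([[c,s,0],[-s,c,0],[0,0,1]])+[p[0],p[1],0]
E
python3 - <<'E'
from station import bot
from h import *
from scipy.optimize import least_squares
C={n:bot.read_camera(n) for n in("top","side")}
T=[(50,50,27),(50,-50,27),(-50,-50,27),(-50,50,27)]
top=[((75,150,15),140,72),((-140,150,15),60,512),((75,-75,15),607,160),((50,54,25),325,152),((-100,54,25),272,465),((-100,-54,25),500,505)]
side=[((-140,150,15),57,335),((-140,-75,15),208,580),((75,-75,15),558,455),((50,54,25),400,325),((50,-54,25),477,408),((-100,54,25),180,388),((-100,-54,25),262,516)]
tt=[(316,222),(536,262),(492,468),(280,430)]; ts=[(362,345),(437,440),(285,500),(205,385)]
h=np.radians(85); g=(25,86+132*np.cos(h),58+132*np.sin(h))
def o(x,s,off): return (np.asarray(x,float)+.5)/s-.5+off
def f(p,n):
    J,t,s,off=(top,tt,8,(212,140)) if n=="top" else (side,ts,5,(215,135))
    P=[a[0] for a in J]+[(a+p[3],b,c) for a,b,c in T]
    m=o([a[1:] for a in J]+t,s,off)
    return proj(C[n],jig(p,P))-m
p0=[.55,-.02,-.1,-30]
for ns in(["top"],["side"],["top","side"]):
    r=least_squares(lambda p:np.concatenate([f(p,n).ravel() for n in ns]),p0,loss="soft_l1",x_scale=[.01,.01,.01,1])
    print(ns,r.x.round(4),[np.abs(f(r.x,n)).max(1).round(1) for n in ns])
p=r.x
print("grip top side crop",(proj(C["side"],jig(p,[g]))-(215,135)+.5)*5, "top crop",(proj(C["top"],jig(p,[g]))-(212,140)+.5)*8)
h=lambda a,r:(25,86+r*np.cos(np.radians(85)-a),58+r*np.sin(np.radians(85)-a))
for P in[(0,0,15),(-50+p[3],0,20),h(0,105),h(1.3,105),(-100,0,20)]: print(P,jig(p,[P]).round(4))
E
```

```text
['top'] [  0.5483  -0.0613  -0.1849 -32.718 ] [array([0.7, 0.9, 1.1, 0.3, 0.4, 0.5, 0.9, 0.3, 0.5, 0.5])]
['side'] [  0.5486  -0.0701  -0.172  -33.6834] [array([0.8, 0.5, 1.2, 1. , 4.7, 1.5, 0.4, 1.4, 0.9, 0.4, 0.7])]
['top', 'side'] [  0.5497  -0.0652  -0.1717 -33.4185] [array([0.6, 0.6, 1.8, 1.1, 1. , 1.1, 1.8, 0.8, 1.8, 1.7]), array([1.8, 1.8, 2. , 2. , 3.6, 1.1, 1.3, 2.4, 0.6, 1.4, 0.4])]
grip top side crop [[335.67614089  63.74611101]] top crop [[211.69506291 136.1001448 ]]
(0, 0, 15) [[ 0.5497 -0.0652  0.015 ]]
(np.float64(-83.41850342920627), 0, 20) [[ 0.4675 -0.0509  0.02  ]]
(25, np.float64(95.1513529885041), np.float64(162.6004432996333)) [[0.5906 0.0243 0.1626]]
(25, np.float64(189.2365895443836), np.float64(77.16263497654924)) [[0.6066 0.117  0.0772]]
(-100, 0, 20) [[ 0.4511 -0.0481  0.02  ]]
```

The two fits disagree by 9 mm in y. I'll swing over above the channel's near end and refine the pose with the wrist camera.

Request:
jog_arm --pt "0.01 -0.03 0.02 0 0 0 0" --pt "0.018 -0.045 0.015 0 0 0 0" --pt "0.018 -0.045 0.015 0 0 0.02 0" --pt "0.018 -0.045 0.015 0 0 0.02 0" --pt "0.018 -0.045 0.015 0 0 0.02 0" --pt "0.018 -0.045 0.01 0 0 0.02 0" --pt "0.018 -0.045 0.01 0 0 0.015 0" --pt "0.018 -0.045 0 0 0 0 0" --pt "0.018 -0.045 0 0 0 0 0" --pt "0.018 -0.045 0 0 0 0 0"

```text
t: 1.3
eef_pos: [0.3519, 0.216, 0.3527]
tool_rot: [0.0, 0.088, 0.996, 0.001]
contact_force: [1.1, 0.8, 0.6]
gripper_width: -0.0
grasp_force: 0.0
```

Request:
jog_arm --pt "0.018 -0.045 0 0 0 0 0" --pt "0.018 -0.045 0 0 0 0 0" --pt "0.018 -0.045 0 0 0 0 0" --pt "0.018 -0.045 0 0 0 0 0" --pt "0.018 -0.045 0 0 0 0 0" --pt "0.007 -0.03 0 0 0 0 0" --pt "0 0 0 0 0 0 0"

```text
t: 2.0
eef_pos: [0.4489, -0.0417, 0.3528]
tool_rot: [0.001, 0.092, 0.996, -0.0]
contact_force: [-0.7, 0.2, -0.8]
gripper_width: -0.002
grasp_force: 0.0
```

Run:
```python
from station import bot
import cv2
c=bot.read_camera("wrist");cv2.imwrite("pics/w1.png",cv2.resize(c["img"][:,:,::-1],(768,576),interpolation=cv2.INTER_CUBIC));print({k:v for k,v in c.items() if k!="img"})
```

```text
{'K': array([[324.78128332,   0.        , 256.30967211],
       [  0.        , 324.78128332, 190.67318972],
       [  0.        ,   0.        ,   1.        ]]), 'dist_coeffs': array([-0.06663926,  0.        ,  0.        ,  0.        ,  0.        ]), 'eye': array([ 0.38286612, -0.02997034,  0.47390143]), 'attitude': array([0.10439092, 0.76211605, 0.63319871, 0.08568003])}
```

View pics/w1.png

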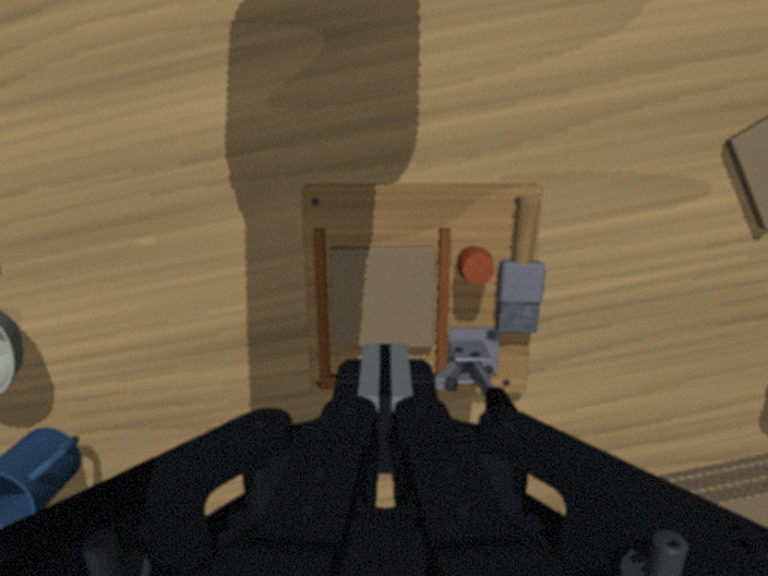

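The wrist view shows the board's near edge at (303–542,186), the rails' near ends at (327,229) and (441,229), and the tile at (330,246), (436,246), (433,348) and (329,347). I'll refit with all three cameras.

Run:
```python
from station import bot
from h import *
from scipy.optimize import least_squares
C={n:bot.read_camera(n) for n in("top","side","wrist")}
T=[(50,50,27),(50,-50,27),(-50,-50,27),(-50,50,27)]
D={"top":([((75,150,15),140,72),((-140,150,15),60,512),((75,-75,15),607,160),((50,54,25),325,152),((-100,54,25),272,465),((-100,-54,25),500,505)],[(316,222),(536,262),(492,468),(280,430)],8,(212,140)),
"side":([((-140,150,15),57,335),((-140,-75,15),208,580),((75,-75,15),558,455),((50,54,25),400,325),((-100,54,25),180,388),((-100,-54,25),262,516)],[(362,345),(437,440),(285,500),(205,385)],5,(215,135)),
"wrist":([((-140,-75,15),303,186),((-140,150,15),542,186),((75,150,15),524,393),((-100,-54,25),327,229),((-100,54,25),440,229),((50,-54,25),329,375)],[(433,348),(329,347),(330,246),(436,246)],1.5,(0,0))}
def f(p,n):
    J,t,s,off=D[n]
    P=[a[0] for a in J]+[(a+p[3],b,c) for a,b,c in T]
    return proj(C[n],jig(p,P))-((np.array([a[1:] for a in J]+t,float)+.5)/s-.5+off)
for ns in(["wrist"],["top","wrist"],["side"],["top","side","wrist"]):
    r=least_squares(lambda p:np.concatenate([f(p,n).ravel() for n in ns]),[.55,-.06,-.17,-33],loss="soft_l1",x_scale=[.01,.01,.01,1])
    print(ns,r.x.round(4),[f(r.x,n).round(1).tolist() for n in ns] if len(ns)==1 else "")
```

```text
['wrist'] [  0.548   -0.0574  -0.1804 -33.6235] [[[-0.8, -1.2], [1.0, -0.1], [0.6, 0.9], [-1.8, -0.2], [0.5, 0.1], [-0.3, 1.0], [-0.1, -0.7], [1.6, -0.4], [-0.8, 0.3], [0.1, 0.6]]]
['top', 'wrist'] [  0.548   -0.058   -0.1819 -33.3904] 
['side'] [  0.5488  -0.0712  -0.1771 -34.2909] [[[-0.4, -0.8], [0.5, -0.4], [-0.9, 0.0], [1.4, -0.8], [-0.1, 1.6], [-0.3, 0.1], [-0.5, -1.2], [1.0, 0.9], [-0.4, 0.0], [0.4, 0.9]]]
['top', 'side', 'wrist'] [  0.5484  -0.0593  -0.1805 -33.4491]
```

The top and wrist fits agree: jig at (0.548, -0.0585), yaw -0.181, tile 33.4 mm short of the stop. I'll descend behind the tile.

Request:
jog_arm --pt "-0.007 0.0025 -0.03 0 0 0 0" --pt "0 0 -0.045 0 0 0 0" --pt "0 0 -0.045 0 0 0 0" --pt "0 0 -0.045 0 0 0 0" --pt "0 0 -0.045 0 0 0 0" --pt "0 0 -0.03 0 0 0 0" --pt "0 0 -0.02 0 0 0 0" --pt "0 0 -0.01 0 0 0 0" --pt "0 0 0 0 0 0 0"

```text
t: 3.1
eef_pos: [0.4409, -0.0335, 0.0816]
tool_rot: [-0.001, 0.087, 0.996, -0.0]
contact_force: [0.5, 0.2, 0.2]
gripper_width: -0.0
grasp_force: 0.0
```

Run:
```python
from station import bot
import cv2
print(bot.tip_reach)
c=bot.read_camera("side")["img"][140:250,215:335,::-1];cv2.imwrite("pics/s2.png",cv2.resize(c,None,fx=5,fy=5,interpolation=cv2.INTER_CUBIC))
```

```text
0.022
```

View pics/s2.png

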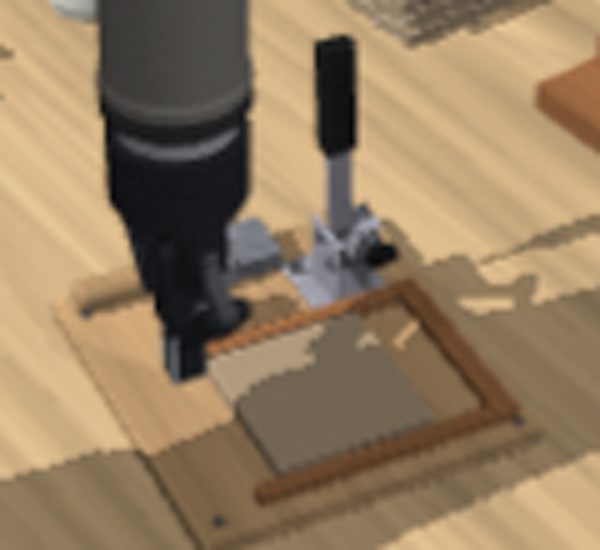

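The tip hangs over the open near end, at about (185,380). I'll correct the sideways drift and lower it to the tile's mid-height.

Request:
jog_arm --pt "0.001 -0.005 -0.01 0 0 0 0" --pt "0 0 -0.01 0 0 -0.008 0" --pt "0 0 -0.008 0 0 0 0" --pt "0 0 -0.005 0 0 0 0" --pt "0 0 -0.004 0 0 0 0" --pt "0 0 0 0 0 0 0"

```text
t: 3.75
eef_pos: [0.4422, -0.0395, 0.045]
tool_rot: [-0.0, 0.092, 0.996, -0.0]
contact_force: [0.5, 0.9, 0.9]
gripper_width: -0.002
grasp_force: 0.0
```

Request:
jog_arm --pt "0 0 -0.003 0 0 0 0" --pt "0.004 -0.0007 0 0 0 0 0" --pt "0.004 -0.0007 0 0 0 0 0" --pt "0.004 -0.0007 0 0 0 0 0" --pt "0.004 -0.0007 0 0 0 0 0" --pt "0.004 -0.0007 0 0 0 0 0" --pt "0.004 -0.0007 0 0 0 0 0" --pt "0 0 0 0 0 0 0"

```text
t: 4.55
eef_pos: [0.4673, -0.0438, 0.0424]
tool_rot: [0.001, 0.092, 0.996, -0.0]
contact_force: [-1.1, -0.3, -0.4]
gripper_width: 0.002
grasp_force: 0.6
```

Request:
jog_arm --pt "0.004 -0.0007 0 0 0 0 0" --pt "0.004 -0.0007 0 0 0 0 0" --pt "0.004 -0.0007 0 0 0 0 0" --pt "0.003 -0.0005 0 0 0 0 0" --pt "0 0 0 0 0 0 0"

```text
t: 5.05
eef_pos: [0.4828, -0.0465, 0.0426]
tool_rot: [0.001, 0.092, 0.996, -0.0]
contact_force: [-0.3, 0.5, -0.0]
gripper_width: 0.002
grasp_force: 0.0
```

Request:
jog_arm --pt "0.002 -0.0004 0 0 0 0 0" --pt "0.002 -0.0004 0 0 0 0 0"

```text
t: 5.25
eef_pos: [0.4846, -0.0469, 0.0423]
tool_rot: [-0.001, 0.092, 0.996, 0.0]
contact_force: [-3.8, 1.4, 2.6]
gripper_width: -0.001
grasp_force: 2.1
```

Request:
jog_arm --pt "0.002 -0.0004 0 0 0 0 0" --pt "0 0 0 0 0 0 0"

```text
t: 5.45
eef_pos: [0.4879, -0.0476, 0.0424]
tool_rot: [0.0, 0.092, 0.996, -0.0]
contact_force: [-1.4, 0.7, -0.5]
gripper_width: 0.001
grasp_force: 0.9
```

Request:
jog_arm --pt "0.002 -0.0004 0 0 0 0 0" --pt "0 0 0 0 0 0 0"

```text
t: 5.65
eef_pos: [0.4887, -0.0478, 0.0423]
tool_rot: [-0.001, 0.092, 0.996, 0.0]
contact_force: [-4.7, 0.5, 3.4]
gripper_width: -0.0
grasp_force: 2.5
```

Request:
jog_arm --pt "0.0015 -0.0003 0 0 0 0 0" --pt "0 0 0 0 0 0 0"

```text
t: 5.85
eef_pos: [0.4888, -0.0478, 0.0421]
tool_rot: [-0.002, 0.092, 0.996, 0.0]
contact_force: [-7.4, 2.2, 6.3]
gripper_width: 0.001
grasp_force: 4.2
```

The tool has stalled at x=0.4888 with the force rising, so the tile is against the stop. One slightly firmer push, then I'll check.

Request:
jog_arm --pt "0.002 -0.0004 0 0 0 0 0" --pt "0 0 0 0 0 0 0" --pt "0 0 0 0 0 0 0"

```text
t: 6.15
eef_pos: [0.4889, -0.0479, 0.0417]
tool_rot: [-0.004, 0.092, 0.996, 0.001]
contact_force: [-11.2, 2.0, 9.6]
gripper_width: 0.002
grasp_force: 6.2
```

Run:
```python
from station import bot
import cv2, numpy as np
a=bot.read_camera("side")["img"][175:250,225:325,::-1]
b=bot.read_camera("top")["img"][140:215,212:296,::-1]
s=lambda i,w,h:cv2.resize(i,(w,h),interpolation=cv2.INTER_CUBIC)
cv2.imwrite("pics/c3.png",np.hstack([s(a,400,300),s(b,336,300)]))
```

```text
(no output)
```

View pics/c3.png

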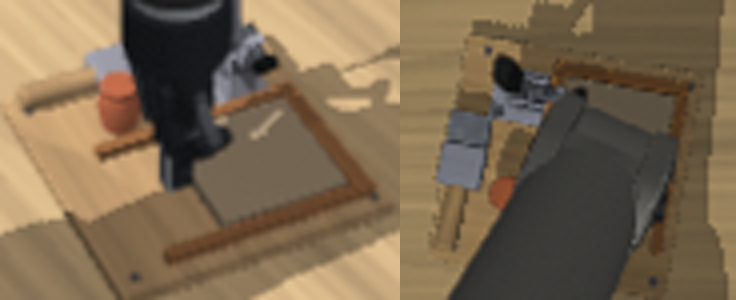

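The tile sits flush against the stop, with no gap in the side view near (290,90)–(370,190). Now I'll retreat, rise, and come to the tile side of the handle.

Request:
jog_arm --pt "-0.008 0.0014 0 0 0 0 0" --pt "-0.01 0.0018 0 0 0 0 0" --pt "0 0 0.03 0 0 0 0" --pt "0 0 0.045 0 0 0 0" --pt "0 0 0.045 0 0 0 0" --pt "0 0 0.045 0 0 0 0" --pt "0 0 0.035 0 0 0 0" --pt "0.02 0.007 0 0 0 0 0" --pt "0.03 0.01 0 0 0 0 0" --pt "0.03 0.01 0 0 0 0 0"

```text
t: 7.25
eef_pos: [0.5565, -0.0177, 0.2433]
tool_rot: [0.002, 0.092, 0.996, 0.001]
contact_force: [-0.3, -0.0, 0.6]
gripper_width: -0.001
grasp_force: 0.0
```

Request:
jog_arm --pt "0.015 0.002 0 0 0 0 0" --pt "0 0 0 0 0 0 0" --pt "0 0 0 0 0 0 0"

```text
t: 7.55
eef_pos: [0.5697, -0.0168, 0.2422]
tool_rot: [0.0, 0.092, 0.996, -0.0]
contact_force: [-0.7, -1.2, -0.4]
gripper_width: -0.0
grasp_force: 0.0
```

Request:
jog_arm --pt "0.012 0.003 -0.015 0 0 0 0" --pt "0 0 -0.02 0 0 0 0" --pt "0 0 -0.019 0 0 0 0" --pt "0 0 0 0 0 0 0" --pt "0.001 0.006 0 0 0 0 0" --pt "0.001 0.006 0 0 0 0 0" --pt "0.001 0.006 0 0 0 0 0" --pt "0 0 0 0 0 0 0"

```text
t: 8.35
eef_pos: [0.5856, 0.0064, 0.1891]
tool_rot: [0.001, 0.091, 0.996, 0.001]
contact_force: [0.2, 0.6, -0.1]
gripper_width: 0.002
grasp_force: 0.0
```

Run:
```python
from station import bot
import cv2, numpy as np
a=bot.read_camera("side")["img"][110:220,240:350,::-1]
b=bot.read_camera("wrist")["img"][:,:,::-1]
s=lambda i,w,h:cv2.resize(i,(w,h),interpolation=cv2.INTER_CUBIC)
cv2.imwrite("pics/c4.png",np.hstack([s(a,384,384),s(b,416,384)[:,:]]))
```

```text
(no output)
```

View pics/c4.png

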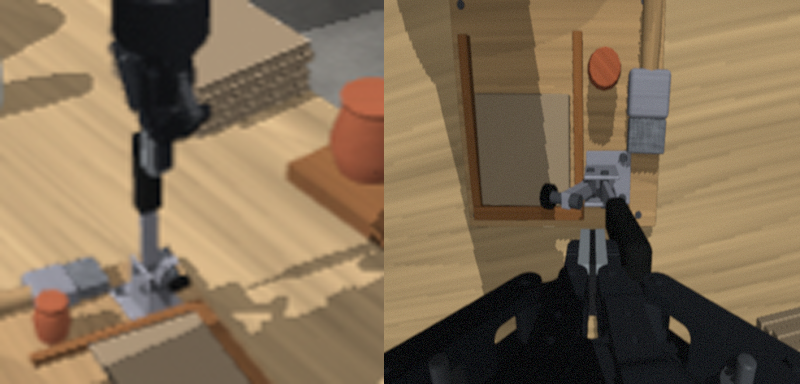

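The wrist view shows the fingertip at (593,240), just on the tile side of the grip (628,235) and level with it in x. The tile is flush. I'll push the handle along its arc.

Request:
jog_arm --pt "0.0016 0.0087 -0.001 0 0 0 0" --pt "0.0017 0.0092 -0.001 0 0 0 0" --pt "0.0017 0.0092 -0.001 0 0 0 0" --pt "0.0016 0.009 -0.0025 0 0 0 0" --pt "0.0016 0.009 -0.0025 0 0 0 0" --pt "0 0 0 0 0 0 0"

```text
t: 9.05
eef_pos: [0.5932, 0.0516, 0.1797]
tool_rot: [-0.0, 0.091, 0.996, 0.0]
contact_force: [-1.1, -1.7, 0.7]
gripper_width: -0.001
grasp_force: 0.8
```

Request:
jog_arm --pt "0.0015 0.0084 -0.003 0 0 0 0" --pt "0.0015 0.0084 -0.004 0 0 0 0" --pt "0.0014 0.0075 -0.0055 0 0 0 0" --pt "0.0014 0.0075 -0.0055 0 0 0 0" --pt "0.0012 0.0065 -0.0068 0 0 0 0" --pt "0.0012 0.0065 -0.0068 0 0 0 0" --pt "0 0 0 0 0 0 0"

```text
t: 9.75
eef_pos: [0.6013, 0.0958, 0.1477]
tool_rot: [-0.0, 0.091, 0.996, -0.0]
contact_force: [-1.7, -3.0, 1.9]
gripper_width: -0.004
grasp_force: 1.6
```

Request:
jog_arm --pt "0.001 0.0052 -0.0078 0 0 0 0" --pt "0.001 0.0052 -0.0078 0 0 0 0" --pt "0.0008 0.0042 -0.0085 0 0 0 0" --pt "0.0006 0.0033 -0.0087 0 0 0 0" --pt "0.0003 0.0015 -0.004 0 0 0 0" --pt "0 0 0 0 0 0 0" --pt "0 0 0 0 0 0 0"

```text
t: 10.45
eef_pos: [0.6052, 0.1138, 0.112]
tool_rot: [0.0, 0.092, 0.996, -0.0]
contact_force: [-0.3, -0.2, -0.3]
gripper_width: 0.001
grasp_force: 0.0
```

The force dropped to zero near the lock position, which suggests it snapped over. I'll rise clear and check.

Request:
jog_arm --pt "0 0 0.015 0 0 0 0" --pt "0 0 0.04 0 0 0 0" --pt "0 0 0.045 0 0 0 0" --pt "-0.02 -0.01 0.045 0 0 0 0" --pt "-0.045 -0.015 0.02 0 0 0 0" --pt "-0.045 -0.015 0 0 0 0 0" --pt "-0.03 -0.015 0 0 0 0 0" --pt "0 0 0 0 0 0 0"

```text
t: 11.25
eef_pos: [0.463, 0.0567, 0.2771]
tool_rot: [-0.001, 0.093, 0.996, 0.002]
contact_force: [0.6, -0.2, 0.6]
gripper_width: -0.002
grasp_force: 0.0
```

Run:
```python
from station import bot
import cv2, numpy as np
a=bot.read_camera("side")["img"][130:250,215:345,::-1]
b=bot.read_camera("wrist")["img"][:,:,::-1]
s=lambda i,w,h:cv2.resize(i,(w,h),interpolation=cv2.INTER_CUBIC)
cv2.imwrite("pics/c5.png",np.hstack([s(a,390,360),s(b,410,360)]))
```

```text
(no output)
```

View pics/c5.png

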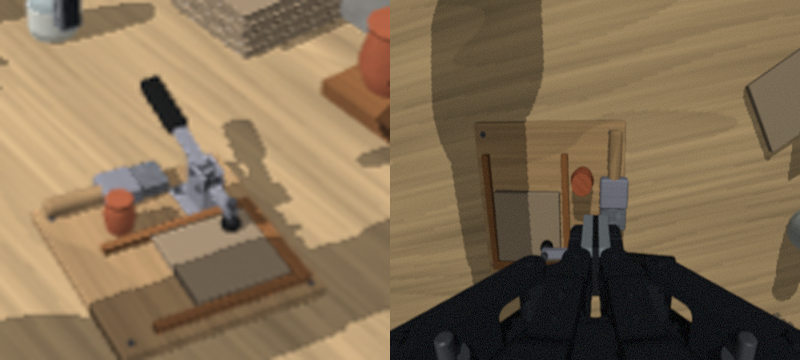

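The side view shows the handle down at (163,103) and the pad on the tile at (231,222). The tile is flush, and the pot and brush haven't moved. Before handing in, I'll check the handle angle by projection.

Run:
```python
from station import bot
from h import *
c=bot.read_camera("side")
for a in(1.0,1.2,1.3):
    t=np.radians(85)-a
    print(a,((proj(c,jig([.5488,-.0712,-.1771],[(25,86+r*np.cos(t),58+r*np.sin(t)) for r in(57,132)]))-(215,130))*3).round(0).tolist())
```

```text
1.0 [[184.0, 121.0], [155.0, 59.0]]
1.2 [[182.0, 127.0], [151.0, 73.0]]
1.3 [[182.0, 131.0], [150.0, 82.0]]
```

The grip's ends, seen at about (180,128) and (150,80), match 1.3 rad, so the clamp is locked.

```bash
python3 -c "
from station import bot
print(bot.hand_in())"
```

```text
the job is handed in; nothing more can be done
None
```

The tile is flush against the stop and the clamp is locked with its pad on the tile. The pot and brush are where they were, and the job is handed in at about 11 s of the 48 s allowed.

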